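# Open the tasting stand

### The job

Open the tasting stand: tip all six hazelnuts from the blue cup into the white dish on the stand and stand the empty cup upright on the counter again. Then squeeze the red button on the block of the sign mast, and with it squeezed draw the mast up past its first stop to the second, as far as it goes; finish holding it there, button still squeezed, because it sinks when let go. Leave the jam jar beside the cup, and the honey jar and drum-shaped cheese behind the stand, where they are.

Things in the scene. Friction and masses are not known exactly. Their poses are not given: they have to be found in the camera images.
- nut_cup: loose blue open cup like a small hopper, 55 mm high, wall 3 mm, 80 g, holding six hazelnuts. Its two flat upright sides, 52 mm apart (+-x), are for holding; its other two (+-y) flare out by 24 degrees, from 61 mm apart at the foot to 111 mm at the rim, for pouring over: tipped towards its +y or -y side by 75 to 85 degrees it empties. Origin at the centre of its underside, z up through the mouth
- nut_0: a hazelnut in its shell, 20 mm across, 10 g, rigid; at the start in the cup. Origin at its centre
- nut_1: a hazelnut in its shell, 20 mm across, 10 g, rigid; at the start in the cup. Origin at its centre
- nut_2: a hazelnut in its shell, 20 mm across, 10 g, rigid; at the start in the cup. Origin at its centre
- nut_3: a hazelnut in its shell, 20 mm across, 10 g, rigid; at the start in the cup. Origin at its centre
- nut_4: a hazelnut in its shell, 20 mm across, 10 g, rigid; at the start in the cup. Origin at its centre
- nut_5: a hazelnut in its shell, 20 mm across, 10 g, rigid; at the start in the cup. Origin at its centre
- tasting_stand: wooden tasting stand, fixed to the counter: a board 220 mm (its x) by 115 mm (its y), 12 mm thick, that carries a white dish and a telescopic sign mast. Origin at the centre of the board's underside, x away from the robot at yaw 0, y to the left, z up. The dish's centre is at x = -50 mm, the mast's axis behind it at x = +65 mm
- dish_floor (a point): centre of the inner floor of the white round dish on the stand, 17 mm above the counter; the dish is 104 mm across at the rim (inside 96 mm), inside about 80 mm at the floor, rim 48 mm above the counter; axes as the stand's
- sign_head: black grip block, 34 x 34 x 42 mm, on top of the mast; a small sign board hangs on its -y side, 28 to 106 mm from the mast's axis, its top 40 mm above this origin. Origin at the centre of the block's underside, on the mast's axis, 99 mm above the counter when down, 219 mm fully out; axes as the stand's. Hold it 21 mm above the origin, across button and opposite face: 41 mm, button in 36 mm
- button_face (a point): centre of the outer face of the red release button, 24 mm wide and 28 mm high, on the block's front (-x) side, 24 mm from the mast's axis, standing 7 mm proud of the block; it is pushed in along the stand's +x
- release_button (a joint): how far the red button is pushed in, m: 0 out, 0.005 fully in (spring, 2 N rising to 8 N). While it is out a latch inside locks the lowered mast; from about 0.004 the mast is free. It springs out when let go; a mast that sinks back then rests about 17 mm up until the button is pushed again
- mast_inner (a joint): how far the thin inner tube (with the block) is drawn up out of the middle tube, m: 0 to 0.06; it comes out first, against about 4 N: its end is the first stop
- mast_middle (a joint): how far the middle tube is drawn up out of the fixed housing, m: 0 to 0.06; it follows after the first stop, against about 9 N in all: its end is the second stop, a hard one. Springs draw the mast back down when it is let go
- honey_jar: bystander: glass jar of yellow honey with a grey lid, 71 mm wide, 110 mm high; origin at the centre of its underside
- goat_drum: bystander: pale drum-shaped cheese, 62 mm wide, 72 mm high; origin at the centre of its underside
- jam_jar: bystander: glass jar of red jam with a white lid, 76 mm wide, 112 mm high; origin at the centre of its underside

How it is judged:
On the way, in this order (a step that is already met when the one before it is completed fails the run):
1. all six hazelnuts lie in the dish and the cup stands upright on the counter, let go, while the mast is still down (horizontal distance between each of nut_0, nut_1, nut_2, nut_3, nut_4, nut_5 and dish_floor below 0.048 m and z of nut_0 in the frame of dish_floor between 0 and 0.045 m and z of nut_1 in the frame of dish_floor between 0 and 0.045 m and z of nut_2 in the frame of dish_floor between 0 and 0.045 m and z of nut_3 in the frame of dish_floor between 0 and 0.045 m and z of nut_4 in the frame of dish_floor between 0 and 0.045 m and z of nut_5 in the frame of dish_floor between 0 and 0.045 m and angle between nut_cup's own z axis and vertical below 0.15 rad and height (world z) of nut_cup between -0.008 and 0.008 m and contact force between the fingers and nut_cup below 0.1 N and linear speed of nut_cup below 0.03 m/s and value of joint each of mast_inner, mast_middle below 0.008 m), for 0.2 s.
2. the red button is squeezed in with the mast still down (value of joint release_button above 0.0035 m and value of joint each of mast_inner, mast_middle below 0.008 m), for 0.1 s.
At the end, for the whole second after the job is handed in: All six hazelnuts lie in the dish (within 48 mm of its centre), the cup stands upright on the counter, let go; both mast tubes are out to at least 54 of 60 mm and at rest, the fingers grip the block (over 3 N) with the button squeezed in at least 3.5 mm of 5 (horizontal distance between each of nut_0, nut_1, nut_2, nut_3, nut_4, nut_5 and dish_floor below 0.048 m and z of nut_0 in the frame of dish_floor between 0 and 0.045 m and z of nut_1 in the frame of dish_floor between 0 and 0.045 m and z of nut_2 in the frame of dish_floor between 0 and 0.045 m and z of nut_3 in the frame of dish_floor between 0 and 0.045 m and z of nut_4 in the frame of dish_floor between 0 and 0.045 m and z of nut_5 in the frame of dish_floor between 0 and 0.045 m and angle between nut_cup's own z axis and vertical below 0.15 rad and height (world z) of nut_cup between -0.008 and 0.008 m and contact force between the fingers and nut_cup below 0.1 N and linear speed of nut_cup below 0.03 m/s and value of joint each of mast_inner, mast_middle above 0.054 m and value of joint release_button above 0.0035 m and contact force between the fingers and sign_head above 3 N and linear speed of sign_head below 0.02 m/s); the arm keeps its last pose, push and grip.
It fails at once if the honey jar is shifted by more than 30 mm (distance of honey_jar from where it was at the start of the episode above 0.03 m).
It fails at once if the goat drum is shifted by more than 30 mm (distance of goat_drum from where it was at the start of the episode above 0.03 m).
It fails at once if the jam jar is shifted by more than 30 mm (distance of jam_jar from where it was at the start of the episode above 0.03 m).
It also fails if it takes over 67 s, if anything falls off the work surface, if the arm or the gripper's body presses on something with over 40 N, if the wrist force passes 120 N, or if a joint passes its speed limit or range.

### The arm

A 6-joint arm with a two-finger parallel gripper is mounted at the origin on a cart in front of the work surface, level with it; the furniture and walls round the work are solid. World frame = base frame: x ahead of the robot, y to its left, z up, the work surface at z = 0. Lengths are in m, angles in rad, forces in N, time in s.
With the tool pointing down it reaches from about 0.425 to 1.125 m from the base axis. Payload 14.9 kg.
Tool frame: the origin (TCP) lies at the very end of the fingers, on their centre line; the grasp point (between the pads) lies bot.pinch_z behind it (bot.pinch_z is the distance from the TCP to the grasp point, in m); y points along the fingers, x is the direction in which the jaws open and shut, and the axes are right-handed (so a half turn about y gives the same grasp; the last joint's range is limited). The gripper opens to 91 mm and grips with 3 to 60 N. Pads are 32 mm wide; open, the fingers measure 118 mm over their backs; the gripper's body (76 mm by 178 mm) begins 60 mm behind the grasp point.
Start: joints at [-1.148, 0.379, 1.734, -0, 1.028, -0.033], TCP at [0.308, -0.629, 0.214] pointing down, gripper open.
Joint ranges: [-2.77, 2.77], [-0.74, 2.19], [0, 2.66], [-1.06, 4.2], [0.31, 2.87], [-3.08, 3.08]. Speed limits (rad/s): [1.89, 1.89, 2.39, 3.14, 3.14, 3.14].

### API

Orientations are given as a 3x3 rotation matrix whose columns are the frame's x, y, z axes.
In Python, from rig import bot gives the robot as it stands.
- The arm moves only by the shell command python3 -m jog 'ROWS' [FORCE]. ROWS is JSON, a list of rows, each an object with "xyz": the shift along the tool's x, y, z each as a share of 0.4 m, from -1 to 1, a list of three; "spin": the turn about the tool's y as a share of 180 degrees, from -1 to 1; "gripper": the finger opening in mm, from 0 to 91.2. A call has 1 to 5 rows; each row is the pose to reach, as a shift and turn from the pose measured when the call began, along the tool's axes at that moment, turning the shorter way round; what a row does not reach only later rows make up. A row lasts 1/10 s, in which the tool goes at most 50 mm and 8.59 degrees, less where a joint would pass 70% of its speed; a pose out of reach is approached as far as the arm can. A call with a number of a shift or a turn outside -1 to 1 is refused whole. A call with a gripper value outside its range is refused whole. The fingers move at their own pace and stop on an object; FORCE is the grip in N (left out, the last holds). Time passes only in rows, so rows that repeat a pose let the fingers close. It gives the time, the measured TCP pose, the force and the opening at its end, in the units of the state.
- bot.get_obs(): the state, without advancing time (a new reading comes with each control period).
- bot.snapshot(name): name is "scene" or "top" or "wrist"; returns the picture (420x560x3 uint8, red, green, blue); there is no depth.
- bot.calibration(name): a dict with "mtx" (3x3 intrinsics, pixels), "xyz" and "rotation" of the camera in the world. Camera axes: x right, y up, looking along -z (the intrinsics and any distortion apply to the point x, -y, -z); pixel columns grow to the right and rows downward; lengths in m; the calibration is good to about 2 mm. A picture is of the moment at which its call begins: read the wrist's pose just before it. calibration takes no time and is no camera call; for the wrist camera it gives the pose at the moment of the call.
- bot.sign_off(): hands the job in, once; it reports no verdict.
The state is a dict: "time_s": time; "joint_pos": joint angles; "qd": joint speeds; "tau": joint torques, N m; "eef_pos": TCP position; "eef_rot": TCP orientation; "wrist_force": force on the tool from outside, world axes, zero at the start; "wrist_torque": the same for the moment, N m; "gripper_width": opening from 0.0 (shut) to 1.0 (fully open).
Only numpy, scipy, OpenCV 4.12 (cv2) and the standard library are available. Lean on these libraries where they do the work, as an engineer would, in place of code of your own. Each camera call takes 0.05 s, during which the arm holds its last target. There are 200 camera calls.

## Working session

There is one attempt and no reset: what is moved stays moved. The work goes in short steps, Python scripts to look and compute and a shell command to move; the robot and the scene stay as the last step left them, time stands still between calls to the robot, and variables do not carry over. Pictures are saved under pics/ and viewed, about 8 in all and at most 12, crops included, and the job is handed in when it is done.

```bash
ls; mkdir -p pics; python3 - <<'E'
from rig import bot
import cv2,numpy as np
o=bot.get_obs();print({k:np.round(v,3).tolist() for k,v in o.items()},bot.pinch_z)
for n in("scene","top"):
    c=bot.calibration(n);print(n,{k:np.round(v,3).tolist() for k,v in c.items()})
    cv2.imwrite(f"pics/{n}0.png",bot.snapshot(n)[:,:,::-1])
E
```

```text
pics
{'time_s': 0.0, 'joint_pos': [-1.148, 0.379, 1.735, -0.0, 1.028, -0.033], 'qd': [0.0, 0.001, -0.001, 0.001, -0.002, 0.0], 'tau': [0.002, -76.371, -43.438, 0.065, 0.042, -0.0], 'eef_pos': [0.308, -0.628, 0.213], 'eef_rot': [[0.44, -0.0, 0.898], [-0.898, 0.001, 0.44], [-0.001, -1.0, 0.0]], 'wrist_force': [-0.331, 0.047, -0.754], 'wrist_torque': [0.005, 0.029, 0.05], 'gripper_width': 1.001} 0.0188
scene {'mtx': [[512.973, 0.0, 275.601], [0.0, 512.973, 202.855], [0.0, 0.0, 1.0]], 'xyz': [0.277, 1.002, 0.938], 'rotation': [[-0.899, 0.331, -0.287], [-0.438, -0.657, 0.613], [0.014, 0.677, 0.736]]}
top {'mtx': [[387.546, 0.0, 277.408], [0.0, 387.546, 213.597], [0.0, 0.0, 1.0]], 'xyz': [0.426, 0.331, 1.197], 'rotation': [[0.014, 0.984, -0.175], [-1.0, 0.018, 0.02], [0.023, 0.175, 0.984]]}
```

View pics/scene0.png

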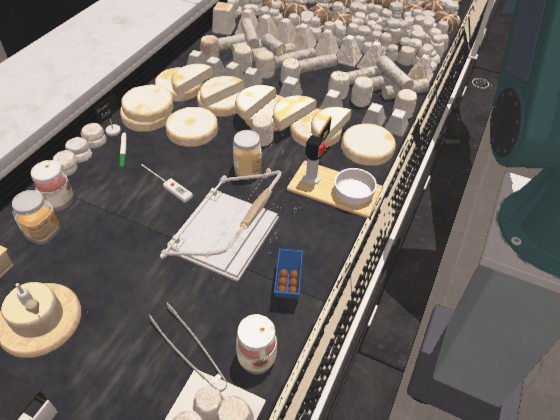

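View pics/top0.png

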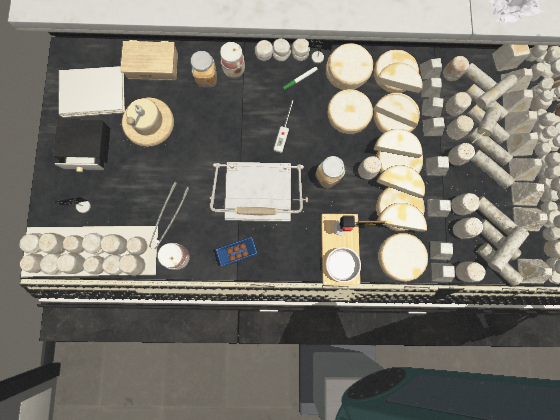

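Scene view: cup at (288,273), jam jar (257,343), stand dish (354,187), mast/red button (322,148), honey (247,155), cheese drum (262,128). Top view: cup at (236,250), jam jar (173,256), stand dish (343,263), mast (347,222), with a low fence along row 290.

```bash
cat > h.py <<'E'
from rig import bot
import cv2,numpy as np
def ray(c,p):
    d=np.linalg.inv(c["mtx"])@np.array([p[0],p[1],1.]); d=np.array([d[0],-d[1],-d[2]])
    return np.array(c["xyz"]),np.array(c["rotation"])@d
def onz(c,p,z):
    o,d=ray(c,p); return o+d*(z-o[2])/d[2]
def tri(c1,p1,c2,p2):
    A=0;b=0
    for c,p in((c1,p1),(c2,p2)):
        o,d=ray(c,p);d=d/np.linalg.norm(d);P=np.eye(3)-np.outer(d,d);A=A+P;b=b+P@o
    return np.linalg.solve(A,b)
def proj(c,X):
    v=np.array(c["rotation"]).T@(np.asarray(X)-c["xyz"]);v=np.array([v[0],-v[1],-v[2]]);u=np.array(c["mtx"])@v;return u[:2]/u[2]
def blob(m,box):
    k=np.zeros_like(m);x0,y0,x1,y1=box;k[y0:y1,x0:x1]=m[y0:y1,x0:x1]
    cs,_=cv2.findContours(k,cv2.RETR_EXTERNAL,cv2.CHAIN_APPROX_NONE);return max(cs,key=cv2.contourArea)
E
python3 - <<'E'
from h import *
t=bot.calibration("top");s=bot.calibration("scene")
T=cv2.cvtColor(cv2.imread("pics/top0.png"),cv2.COLOR_BGR2HSV);S=cv2.cvtColor(cv2.imread("pics/scene0.png"),cv2.COLOR_BGR2HSV)
def r(n,X):print(n,np.round(X,4).tolist())
b=blob(cv2.inRange(T,(100,100,40),(125,255,255)),(200,220,270,280))
R=cv2.minAreaRect(b);r("cup box px",cv2.boxPoints(R))
for p in cv2.boxPoints(R): r("rim",onz(t,p,.055))
r("cup c",onz(t,R[0],.055))
w=blob(cv2.inRange(T,(10,70,110),(28,255,255)),(310,205,372,292))
R=cv2.minAreaRect(w);r("stand px",cv2.boxPoints(R))
for p in cv2.boxPoints(R): r("board",onz(t,p,.012))
r("board c",onz(t,R[0],.012))
d=blob(cv2.inRange(T,(0,0,120),(180,60,255)),(318,240,368,284))
e=cv2.fitEllipse(cv2.convexHull(d));print(e);r("dish",onz(t,e[0],.048))
def red(H,box):return cv2.moments(blob(cv2.inRange(H,(172,150,80),(180,255,255))|cv2.inRange(H,(0,170,80),(6,255,255)),box))
def cen(m):return (m["m10"]/m["m00"],m["m01"]/m["m00"])
try:
    a=cen(red(T,(325,205,372,240)));c=cen(red(S,(300,110,345,170)));print(a,c);r("button",tri(t,a,s,c))
except Exception as ex:print(ex)
a=(173,254);r("jam lid",onz(t,a,.112))
r("honey lid",onz(t,(332,164),.11))
a=cv2.resize(cv2.imread("pics/top0.png")[195:300,150:390],None,fx=3.3,fy=3.3,interpolation=cv2.INTER_CUBIC)
cv2.imwrite("pics/crop1.png",a)
E
```

```text
cup box px [[214.46710205078125, 248.96800231933594], [251.19729614257812, 236.19219970703125], [257.38958740234375, 253.9949951171875], [220.65939331054688, 266.77069091796875]]
rim [0.52, 0.4913, 0.055]
rim [0.5595, 0.3847, 0.055]
rim [0.5073, 0.3652, 0.055]
rim [0.4685, 0.4712, 0.055]
cup c [0.5137, 0.4283, 0.055]
stand px [[320.1835021972656, 214.05499267578125], [358.05780029296875, 212.9073028564453], [360.21099853515625, 283.9632873535156], [322.3367004394531, 285.1109924316406]]
board [0.6373, 0.174, 0.012]
board [0.643, 0.0555, 0.012]
board [0.4248, 0.0539, 0.012]
board [0.4198, 0.1687, 0.012]
board c [0.5295, 0.1131, 0.012]
((343.0444641113281, 264.4150695800781), (34.91620635986328, 35.91609573364258), 132.1178436279297)
dish [0.481, 0.1119, 0.048]
(345.9555555555555, 229.37777777777777) (321.87005649717514, 148.2598870056497)
button [0.5732, 0.1169, 0.1265]
jam lid [0.4996, 0.5974, 0.112]
honey lid [0.7691, 0.1515, 0.11]
```

View pics/crop1.png

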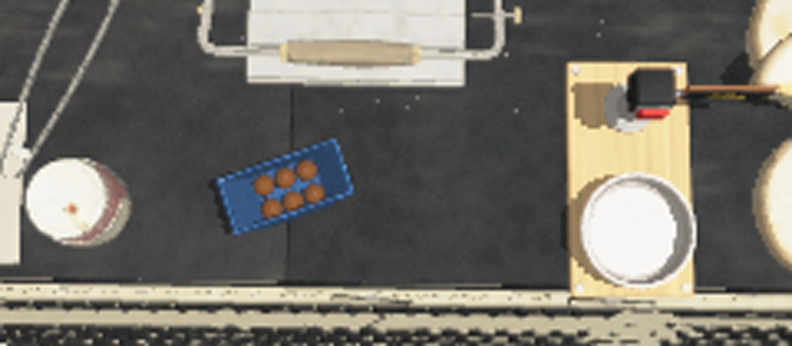

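```bash
cat > g.py <<'E'
import sys
from h import *
# g.py X Y Z YAWdeg : TCP target -> shares (tool x yaw)
o=bot.get_obs();p=o["eef_pos"];R=np.array(o["eef_rot"])
print("t",round(o["time_s"],2),"p",np.round(p,4).tolist(),"F",np.round(o["wrist_force"],1).tolist(),"w",round(91.2*o["gripper_width"],1))
yaw=np.degrees(np.arctan2(R[1,0],R[0,0]));print("yaw",round(yaw,2),"tilt",np.round(np.degrees(np.arccos(np.clip(-R[2,1],-1,1))),2))
if len(sys.argv)>1:
    X=np.array([float(v) for v in sys.argv[1:4]]);d=R.T@(X-p);dy=(float(sys.argv[4])-yaw+180)%360-180
    print("share",np.round(d/.4,4).tolist(),"spin",round(-dy/180,4),"rows",np.linalg.norm(d)/.05,abs(dy)/8.59)
E
python3 g.py .6 -.3 .25 -40
```

```text
t 0.1 p [0.308, -0.6282, 0.2133] F [-0.8, -0.0, 0.7] w 91.0
yaw -63.88 tilt 0.06
share [-0.4155, -0.0913, 1.0168] spin -0.1327 rows 8.817361712435016 2.780497818540501
```

```bash
python3 -m jog '[{"xyz":[-0.41,-0.1,1.0],"spin":-0.13,"gripper":91},{"xyz":[-0.41,-0.1,1.0],"spin":-0.13,"gripper":91},{"xyz":[-0.41,-0.1,1.0],"spin":-0.13,"gripper":91},{"xyz":[-0.41,-0.1,1.0],"spin":-0.13,"gripper":91},{"xyz":[-0.41,-0.1,1.0],"spin":-0.13,"gripper":91}]' 10; python3 g.py .6 .1 .25 20.3
```

```text
time_s: 0.6
eef_pos: [0.4741, -0.4405, 0.2367]
eef_rot: [[0.761, -0.001, 0.649], [-0.649, 0.001, 0.761], [-0.001, -1.0, 0.0]]
wrist_force: [-0.2, -1.7, -0.0]
gripper_width: 0.996
t 0.6 p [0.4741, -0.4405, 0.2367] F [-0.2, -1.7, -0.0] w 90.8
yaw -40.48 tilt 0.08
share [-0.638, -0.0319, 1.232] spin -0.3377 rows 11.10184915523651 7.076122979985733
```

```bash
python3 -m jog '[{"xyz":[-0.51,-0.03,0.985],"spin":-0.338,"gripper":91},{"xyz":[-0.51,-0.03,0.985],"spin":-0.338,"gripper":91},{"xyz":[-0.51,-0.03,0.985],"spin":-0.338,"gripper":91},{"xyz":[-0.51,-0.03,0.985],"spin":-0.338,"gripper":91},{"xyz":[-0.51,-0.03,0.985],"spin":-0.338,"gripper":91}]' >/dev/null; python3 g.py .58 .15 .25 20.3
```

```text
t 1.1 p [0.5301, -0.1969, 0.2436] F [0.8, -0.3, 0.7] w 91.0
yaw 2.83 tilt 0.08
share [0.1673, -0.0149, 0.86] spin -0.0971 rows 7.010122973389949 2.033814363239264
```

```bash
python3 -m jog '[{"xyz":[0.11,-0.015,0.6],"spin":-0.097,"gripper":91},{"xyz":[0.11,-0.015,0.6],"spin":-0.097,"gripper":91},{"xyz":[0.11,-0.015,0.6],"spin":-0.097,"gripper":91},{"xyz":[0.11,-0.015,0.6],"spin":-0.097,"gripper":91},{"xyz":[0.11,-0.015,0.6],"spin":-0.097,"gripper":91}]' >/dev/null; python3 g.py .55 .34 .22 20.3
```

```text
t 1.6 p [0.562, 0.0472, 0.2499] F [1.1, -0.5, 0.7] w 91.2
yaw 20.31 tilt 0.08
share [0.226, 0.0757, 0.6967] spin 0.0 rows 5.890596503310925 0.0008668545470853904
```

```bash
python3 -m jog '[{"xyz":[0.2,0.05,0.65],"spin":0,"gripper":91},{"xyz":[0.2,0.05,0.65],"spin":0,"gripper":91},{"xyz":[0.2,0.05,0.65],"spin":0,"gripper":91},{"xyz":[0.2,0.05,0.65],"spin":0,"gripper":91},{"xyz":[0.2,0.05,0.65],"spin":0,"gripper":91}]' >/dev/null; python3 -m jog '[{"xyz":[0.02,0.02,0.08],"spin":0,"gripper":91},{"xyz":[0.02,0.02,0.08],"spin":0,"gripper":91}]' >/dev/null; python3 g.py .514 .428 .2 20.3; python3 - <<'E'
from h import *
c=bot.calibration("wrist");I=bot.snapshot("wrist")[:,:,::-1].copy();cv2.imwrite("pics/w1.png",I)
print(np.round(c["xyz"],3),np.round(c["rotation"],2).tolist())
b=blob(cv2.inRange(cv2.cvtColor(I,cv2.COLOR_BGR2HSV),(100,100,40),(125,255,255)),(0,0,560,420))
R=cv2.minAreaRect(b)
print(R)
for p in list(cv2.boxPoints(R))+[R[0]]:print(np.round(p,0),np.round(onz(c,p,.055),4))
E
```

```text
t 2.3 p [0.5426, 0.3321, 0.2224] F [-0.4, -1.4, -0.2] w 91.1
yaw 20.51 tilt 0.14
share [0.0173, 0.0564, 0.2495] spin 0.0012 rows 2.0513328560917357 0.024328353088847506
[0.519 0.397 0.392] [[0.94, -0.34, -0.08], [0.35, 0.91, 0.23], [-0.0, -0.24, 0.97]]
((285.5, 101.5), (107.0, 49.0), 90.0)
[261.  48.] [0.4712 0.4719 0.055 ]
[310.  48.] [0.5195 0.4899 0.055 ]
[310. 155.] [0.5611 0.3869 0.055 ]
[261. 155.] [0.5086 0.3673 0.055 ]
[286. 102.] [0.5143 0.4312 0.055 ]
```

View pics/w1.png

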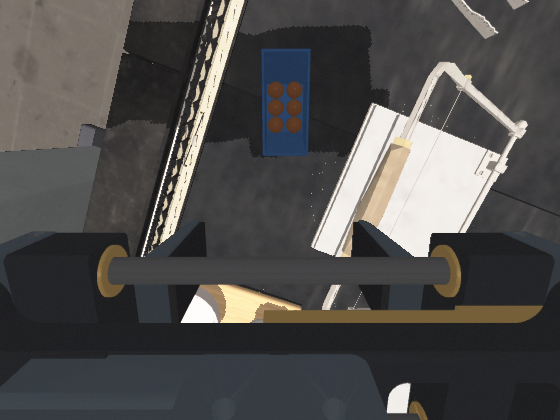

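The wrist view shows the cup square to the jaws, blue outline (261–310, 48–155); two views agree on its centre at (0.515, 0.429). I'll grip it high at its side faces.

```bash
python3 -m jog '[{"xyz":[0.02,0.1,0.25],"spin":0,"gripper":91},{"xyz":[0.02,0.1,0.25],"spin":0,"gripper":91},{"xyz":[0.02,0.25,0.25],"spin":0,"gripper":91},{"xyz":[0.02,0.25,0.25],"spin":0,"gripper":91},{"xyz":[0.02,0.25,0.25],"spin":0,"gripper":91}]' >/dev/null; python3 g.py .515 .429 .038 20.5
```

```text
t 2.85 p [0.5143, 0.4249, 0.1209] F [-1.0, -1.0, -0.0] w 90.9
yaw 20.44 tilt 0.36
share [0.0065, 0.2072, 0.0091] spin -0.0003 rows 1.6598081828147704 0.00670333308541036
```

```bash
python3 -m jog '[{"xyz":[0.0065,0.1,0.009],"spin":0,"gripper":91},{"xyz":[0.0065,0.207,0.009],"spin":0,"gripper":91},{"xyz":[0.0065,0.207,0.009],"spin":0,"gripper":91},{"xyz":[0.0065,0.207,0.009],"spin":0,"gripper":91}]' 6 >/dev/null; python3 g.py .515 .429 .038 20.5;  python3 -m jog '[{"xyz":[0,0,0],"spin":0,"gripper":40},{"xyz":[0,0,0],"spin":0,"gripper":40},{"xyz":[0,0,0],"spin":0,"gripper":40},{"xyz":[0,0,0],"spin":0,"gripper":40},{"xyz":[0,0,0],"spin":0,"gripper":40}]'; python3 -m jog '[{"xyz":[0,0,0],"spin":0,"gripper":40},{"xyz":[0,0,0],"spin":0,"gripper":40},{"xyz":[0,0,0],"spin":0,"gripper":40}]'
```

```text
t 3.25 p [0.5161, 0.4285, 0.0401] F [-0.2, 0.1, 1.0] w 91.0
yaw 20.38 tilt 0.34
share [-0.0021, 0.0052, 0.002] spin -0.0007 rows 0.04784089458199744 0.013829187138774077
time_s: 3.75
eef_pos: [0.5161, 0.4286, 0.0405]
eef_rot: [[0.937, -0.005, -0.348], [0.348, -0.002, 0.937], [-0.006, -1.0, -0.0]]
wrist_force: [-1.7, -0.6, 1.4]
gripper_width: 0.59
time_s: 4.05
eef_pos: [0.516, 0.4286, 0.0404]
eef_rot: [[0.937, -0.005, -0.348], [0.348, -0.002, 0.937], [-0.006, -1.0, -0.0]]
wrist_force: [-0.3, -0.4, 2.2]
gripper_width: 0.568
```

```bash
python3 -m jog '[{"xyz":[0,-0.06,0],"spin":0,"gripper":40},{"xyz":[0,-0.15,0],"spin":0,"gripper":40},{"xyz":[0,-0.2,0],"spin":0.02,"gripper":40},{"xyz":[0,-0.2,0],"spin":0.06,"gripper":40},{"xyz":[0,-0.2,0],"spin":0.1,"gripper":40}]' ; python3 g.py .480 .24 .12 1
```

```text
time_s: 4.55
eef_pos: [0.5167, 0.429, 0.1212]
eef_rot: [[0.999, -0.005, -0.037], [0.037, -0.002, 0.999], [-0.005, -1.0, -0.001]]
wrist_force: [0.7, -0.2, -1.2]
gripper_width: 0.573
t 4.55 p [0.5167, 0.429, 0.1212] F [0.7, -0.2, -1.2] w 52.3
yaw 2.1 tilt 0.27
share [-0.109, 0.0041, -0.4687] spin 0.0061 rows 3.8502416005473137 0.1282531122296641
```

```bash
python3 -m jog '[{"xyz":[-0.02,0,-0.08],"spin":0.006,"gripper":40},{"xyz":[-0.045,0,-0.19],"spin":0.006,"gripper":40},{"xyz":[-0.07,0,-0.3],"spin":0.006,"gripper":40},{"xyz":[-0.095,0,-0.4],"spin":0.006,"gripper":40},{"xyz":[-0.108,0,-0.465],"spin":0.006,"gripper":40}]' >/dev/null; python3 -m jog '[{"xyz":[0,0.03,0],"spin":0,"gripper":40},{"xyz":[0,0.06,0],"spin":0,"gripper":40},{"xyz":[0,0.09,0],"spin":0,"gripper":40},{"xyz":[0,0.095,0],"spin":0,"gripper":40}]' 3 >/dev/null; python3 g.py .480 .21 .08 1; python3 - <<'E'
from h import *
S=bot.snapshot("scene")[:,:,::-1]
cv2.imwrite("pics/s2.png",cv2.resize(S[90:270,240:440],None,fx=3,fy=3))
E
```

```text
t 5.45 p [0.4781, 0.2395, 0.0813] F [-0.3, -0.1, -1.4] w 51.9
yaw 1.04 tilt 0.48
share [0.0035, 0.0034, -0.0739] spin 0.0002 rows 0.5926539729629191 0.00432105271949403
```

View pics/s2.png

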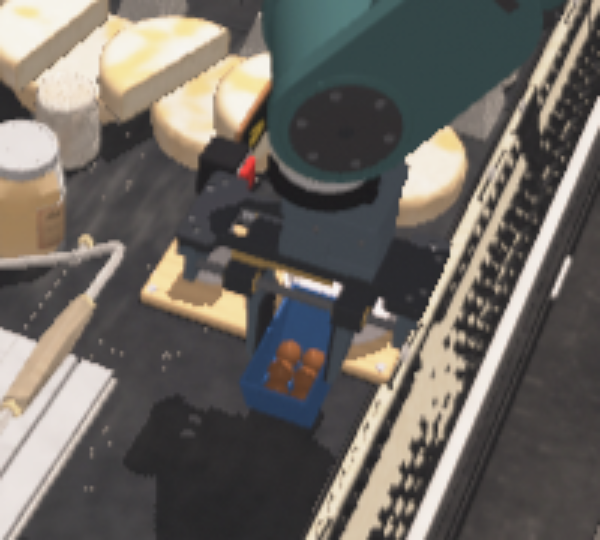

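```bash
python3 -m jog '[{"xyz":[0.003,0,-0.06],"spin":0,"gripper":40},{"xyz":[0.003,0,-0.1],"spin":0,"gripper":40},{"xyz":[0.003,-0.01,-0.122],"spin":0,"gripper":40},{"xyz":[0.003,-0.019,-0.144],"spin":0,"gripper":40},{"xyz":[0.003,-0.028,-0.189],"spin":0,"gripper":40}]'; python3 - <<'E'
from h import *
S=bot.snapshot("scene")[:,:,::-1]
cv2.imwrite("pics/s3.png",cv2.resize(S[90:270,240:440],None,fx=3,fy=3))
E
python3 g.py .48 .131 .0805 1
```

```text
time_s: 6.0
eef_pos: [0.4813, 0.1642, 0.0939]
eef_rot: [[1.0, -0.007, -0.019], [0.019, -0.002, 1.0], [-0.007, -1.0, -0.002]]
wrist_force: [-0.5, 2.3, -0.6]
gripper_width: 0.571
t 6.05 p [0.4813, 0.1623, 0.0943] F [0.8, -0.1, -0.7] w 52.3
yaw 1.05 tilt 0.41
share [-0.0045, 0.0347, -0.0781] spin 0.0003 rows 0.684465688007432 0.005962759368793507
```

View pics/s3.png

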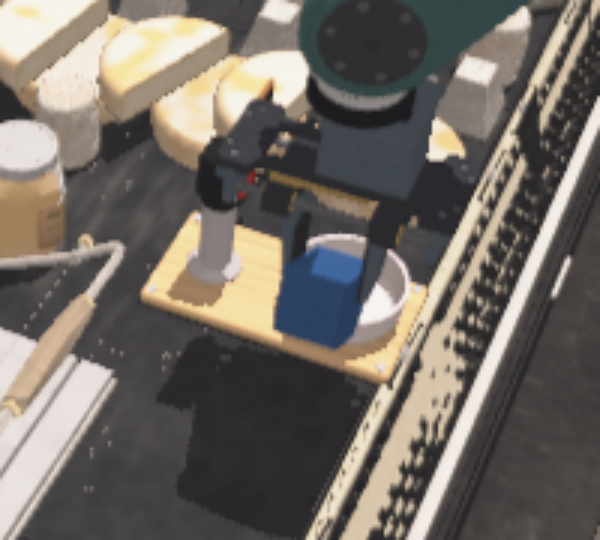

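The cup pivots in the jaws over the dish rim as intended (foot now facing the camera, cup at (320,295) in the crop). Continuing the arc.

```bash
python3 -m jog '[{"xyz":[-0.004,0.003,-0.025],"spin":0,"gripper":40},{"xyz":[-0.004,0.012,-0.045],"spin":0,"gripper":40},{"xyz":[-0.004,0.022,-0.063],"spin":0,"gripper":40},{"xyz":[-0.004,0.036,-0.078],"spin":0,"gripper":40},{"xyz":[-0.004,0.036,-0.078],"spin":0,"gripper":40}]';  python3 -m jog '[{"xyz":[0,0,0],"spin":0,"gripper":40},{"xyz":[0,0,0],"spin":0,"gripper":40},{"xyz":[0,0,0],"spin":0,"gripper":40},{"xyz":[0,0,0],"spin":0,"gripper":40}]' >/dev/null; python3 - <<'E'
from h import *
S=bot.snapshot("scene")[:,:,::-1];T=bot.snapshot("top")[:,:,::-1]
a=cv2.resize(S[90:270,240:440],None,fx=2,fy=2);b=cv2.resize(T[200:300,290:400],None,fx=3.6,fy=3.6)
cv2.imwrite("pics/s4.png",np.hstack([a,b]))
E
python3 g.py
```

```text
time_s: 6.55
eef_pos: [0.4799, 0.1304, 0.0791]
eef_rot: [[1.0, -0.007, -0.018], [0.018, -0.003, 1.0], [-0.008, -1.0, -0.003]]
wrist_force: [0.3, 0.4, 0.2]
gripper_width: 0.569
t 7.05 p [0.4795, 0.1304, 0.079] F [0.2, 0.3, 0.4] w 52.0
yaw 1.03 tilt 0.51
```

View pics/s4.png

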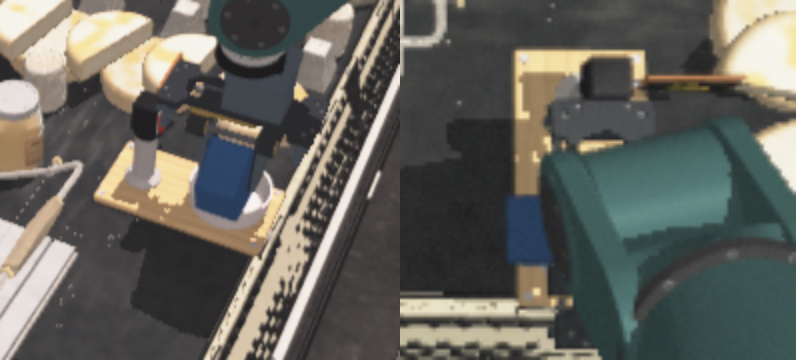

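```bash
cat > tilt.py <<'E'
from h import *
import sys
h=float(sys.argv[1])/1000
o=bot.get_obs();p=np.array(o["eef_pos"]);P=p+[0,0,h-.040]   # pivot on cup at height h, TCP was 40 mm above foot
def m(n):
    c=bot.calibration(n);I=cv2.cvtColor(bot.snapshot(n)[:,:,::-1],cv2.COLOR_BGR2HSV)
    k=cv2.inRange(I,(100,110,30),(125,255,255));q=proj(c,p).astype(int)
    b=blob(k,(max(q[0]-70,0),max(q[1]-70,0),q[0]+70,q[1]+70));return c,cv2.convexHull(b)[:,0,:]
t,bt=m("top");s,bs=m("scene")
print("top  min col",bt[:,0].min(),"max",bt[:,0].max()); print("scene rows",bs[:,1].min(),bs[:,1].max(),"cols",bs[:,0].min(),bs[:,0].max())
for th in range(0,100,10):
    a=np.radians(th);pts=[]
    for f,z in((.0305,-h),(-.0305,-h),(-.0555,.055-h),(.0555,.055-h)):
        for x in(-.026,.026):pts.append(P+[x,-(f*np.cos(a)+z*np.sin(a)),-f*np.sin(a)+z*np.cos(a)])
    A=np.array([proj(t,q) for q in pts]);B=np.array([proj(s,q) for q in pts])
    print(th,"top min/max col",A[:,0].min().round(),A[:,0].max().round(),"scene rows",B[:,1].min().round(),B[:,1].max().round(),"cols",B[:,0].min().round(),B[:,0].max().round())
E
python3 tilt.py 47
```

```text
top  min col 319 max 331
scene rows 158 199 cols 338 366
0 top min/max col 320.0 359.0 scene rows 156.0 202.0 cols 336.0 373.0
10 top min/max col 321.0 359.0 scene rows 159.0 202.0 cols 336.0 372.0
20 top min/max col 322.0 358.0 scene rows 162.0 202.0 cols 336.0 371.0
30 top min/max col 320.0 356.0 scene rows 166.0 201.0 cols 335.0 370.0
40 top min/max col 320.0 354.0 scene rows 169.0 199.0 cols 335.0 369.0
50 top min/max col 319.0 351.0 scene rows 166.0 200.0 cols 335.0 368.0
60 top min/max col 320.0 348.0 scene rows 162.0 201.0 cols 335.0 367.0
70 top min/max col 321.0 345.0 scene rows 159.0 202.0 cols 336.0 366.0
80 top min/max col 322.0 342.0 scene rows 156.0 202.0 cols 336.0 368.0
90 top min/max col 321.0 346.0 scene rows 153.0 201.0 cols 335.0 369.0
```

```bash
python3 -m jog '[{"xyz":[0,0.01,-0.01],"spin":0,"gripper":40},{"xyz":[0,0.02,-0.01],"spin":0,"gripper":40},{"xyz":[0,0.02,-0.01],"spin":0,"gripper":40},{"xyz":[0,0,-0.01],"spin":0,"gripper":40},{"xyz":[0,-0.04,-0.01],"spin":0,"gripper":40}]';python3 -m jog '[{"xyz":[0,0,0],"spin":0,"gripper":40},{"xyz":[0,0,0.03],"spin":0,"gripper":40},{"xyz":[0,0,0],"spin":0,"gripper":40},{"xyz":[0,0,0.03],"spin":0,"gripper":40},{"xyz":[0,0,0],"spin":0,"gripper":40}]'; python3 g.py; python3 tilt.py 47; python3 - <<'E'
from h import *
S=bot.snapshot("scene")[:,:,::-1]
cv2.imwrite("pics/s5.png",cv2.resize(S[120:230,290:420],None,fx=5,fy=5,interpolation=cv2.INTER_CUBIC))
E
```

```text
time_s: 7.65
eef_pos: [0.4787, 0.1263, 0.0946]
eef_rot: [[1.0, -0.011, -0.018], [0.018, -0.004, 1.0], [-0.011, -1.0, -0.004]]
wrist_force: [0.1, -0.8, -0.2]
gripper_width: 0.574
time_s: 8.15
eef_pos: [0.4786, 0.1275, 0.0942]
eef_rot: [[1.0, -0.011, -0.019], [0.019, -0.004, 1.0], [-0.011, -1.0, -0.003]]
wrist_force: [0.4, -0.3, 0.3]
gripper_width: 0.572
t 8.15 p [0.4786, 0.1275, 0.0942] F [0.4, -0.3, 0.3] w 52.1
yaw 1.08 tilt 0.68
top  min col 324 max 334
scene rows 151 192 cols 341 368
0 top min/max col 322.0 362.0 scene rows 151.0 197.0 cols 337.0 374.0
10 top min/max col 323.0 361.0 scene rows 154.0 197.0 cols 338.0 374.0
20 top min/max col 324.0 360.0 scene rows 157.0 197.0 cols 337.0 373.0
30 top min/max col 322.0 358.0 scene rows 161.0 196.0 cols 337.0 372.0
40 top min/max col 321.0 356.0 scene rows 164.0 194.0 cols 337.0 371.0
50 top min/max col 321.0 353.0 scene rows 160.0 195.0 cols 337.0 370.0
60 top min/max col 321.0 350.0 scene rows 156.0 196.0 cols 337.0 368.0
70 top min/max col 322.0 347.0 scene rows 153.0 197.0 cols 338.0 368.0
80 top min/max col 324.0 344.0 scene rows 150.0 197.0 cols 338.0 370.0
90 top min/max col 323.0 348.0 scene rows 148.0 196.0 cols 337.0 371.0
```

View pics/s5.png

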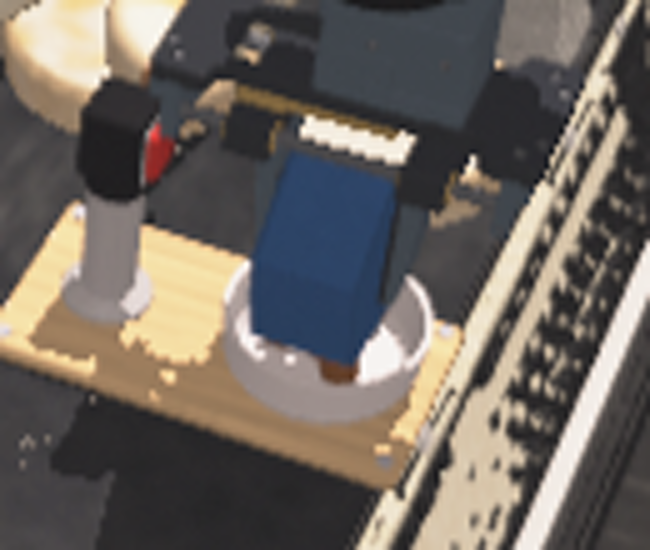

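A nut is visible in the dish at crop (338,370), with cup tilted about 78°. Lift, back off and look whether all six are out; check joint 6 for the half turn I need to right the cup against the dish's outer rim.

```bash
python3 -m jog '[{"xyz":[0,-0.03,0.03],"spin":0,"gripper":40},{"xyz":[0,-0.05,0],"spin":0,"gripper":40},{"xyz":[0,-0.05,0.03],"spin":0,"gripper":40},{"xyz":[0,-0.1,0.0],"spin":0,"gripper":40},{"xyz":[0,-0.13,0.0],"spin":0,"gripper":40}]' 6 >/dev/null;python3 -m jog '[{"xyz":[0,0,0.1],"spin":0,"gripper":40},{"xyz":[0,0,0.2],"spin":0,"gripper":40},{"xyz":[0,0,0.3],"spin":0,"gripper":40},{"xyz":[0,0,0.35],"spin":0,"gripper":40},{"xyz":[0,0,0.35],"spin":0,"gripper":40}]' > /dev/null; python3 g.py; python3 - <<'E'
from h import *
print(np.round(bot.get_obs()["joint_pos"],2))
S=bot.snapshot("scene")[:,:,::-1];T=bot.snapshot("top")[:,:,::-1]
a=cv2.resize(S[130:250,280:410],None,fx=3,fy=3,interpolation=cv2.INTER_CUBIC);b=cv2.resize(T[220:310,270:380],None,fx=4,fy=4,interpolation=cv2.INTER_CUBIC)
cv2.imwrite("pics/s6.png",np.hstack([a,b]) )if a.shape[0]==b.shape[0] else cv2.imwrite("pics/s6.png",np.hstack([a[:360],b[:360]]))
E
```

```text
t 9.3 p [0.4768, 0.269, 0.1475] F [0.4, -0.6, -1.4] w 52.0
yaw 1.1 tilt 0.6
[0.47 0.24 2.07 0.   0.84 0.45]
```

View pics/s6.png

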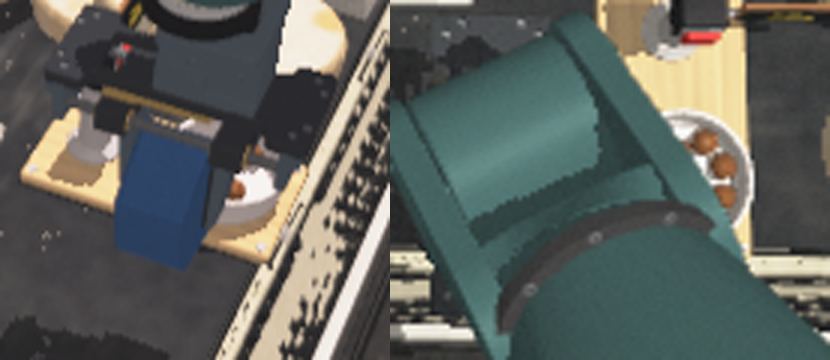

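```bash
python3 -m jog '[{"xyz":[0,-0.02,0.12],"spin":-0.235,"gripper":40},{"xyz":[0,-0.02,0.12],"spin":-0.235,"gripper":40},{"xyz":[0,-0.02,0.12],"spin":-0.235,"gripper":40},{"xyz":[0,-0.02,0.12],"spin":-0.235,"gripper":40},{"xyz":[0,-0.02,0.12],"spin":-0.235,"gripper":40}]' > /dev/null; python3 -m jog '[{"xyz":[0,0,0],"spin":-0.235,"gripper":40},{"xyz":[0,0,0],"spin":-0.235,"gripper":40},{"xyz":[0,0,0],"spin":-0.235,"gripper":40},{"xyz":[0,0,0],"spin":-0.235,"gripper":40},{"xyz":[0,0,0],"spin":-0.235,"gripper":40}]' > /dev/null;python3 g.py; python3 - <<'E'
from h import *
print(np.round(bot.get_obs()["joint_pos"],2))
c=bot.calibration("top");T=bot.snapshot("top")[:,:,::-1].copy();cv2.imwrite("pics/t7.png",T)
H=cv2.cvtColor(cv2.resize(T,None,fx=4,fy=4,interpolation=cv2.INTER_CUBIC),cv2.COLOR_BGR2HSV)
m=np.zeros(H.shape[:2],np.uint8);q=proj(c,[.481,.112,.03]);cv2.circle(m,(int(q[0]*4),int(q[1]*4)),68,255,-1)
m&=cv2.inRange(H,(0,90,30),(20,255,210));print("area per nut",m.sum()/255/(np.pi*(.01*387/1.17*4)**2))
n,l,st,ce=cv2.connectedComponentsWithStats(m)
for i in range(1,n):
    if st[i,4]>60:print(st[i,4],np.round(onz(c,ce[i]/4,.03)[:2],3))
E
```

```text
t 10.4 p [0.4759, 0.3128, 0.1552] F [-0.6, -0.5, -0.6] w 51.9
yaw 86.18 tilt 0.68
[ 0.54  0.26  2.02  0.    0.87 -0.97]
area per nut 5.293246798847062
1914 [0.49  0.109]
494 [0.491 0.077]
473 [0.468 0.078]
```

```bash
python3 -m jog '[{"xyz":[0,0,0],"spin":-0.235,"gripper":40},{"xyz":[0,0,0],"spin":-0.235,"gripper":40},{"xyz":[0,0,0],"spin":-0.235,"gripper":40},{"xyz":[0,0,0],"spin":-0.235,"gripper":40},{"xyz":[0,0,0],"spin":-0.235,"gripper":40}]' > /dev/null; python3 -m jog '[{"xyz":[0,0,0],"spin":-0.235,"gripper":40},{"xyz":[0,0,0],"spin":-0.235,"gripper":40},{"xyz":[0,0,0],"spin":-0.235,"gripper":40},{"xyz":[0,0,0],"spin":-0.235,"gripper":40},{"xyz":[0,0,0],"spin":-0.235,"gripper":40}]' > /dev/null;python3 g.py .48 .23 .075 -179; python3 - <<'E'
from h import *
print(np.round(bot.get_obs()["joint_pos"],2))
S=bot.snapshot("scene")[:,:,::-1];T=cv2.imread("pics/t7.png")
a=cv2.resize(S[130:250,250:410],None,fx=3,fy=3,interpolation=cv2.INTER_CUBIC);b=cv2.resize(T[220:310,300:375],None,fx=4,fy=4,interpolation=cv2.INTER_CUBIC)
cv2.imwrite("pics/s7.png",np.hstack([a[:360],b[:360]]))
E
```

```text
t 11.45 p [0.4761, 0.3112, 0.1555] F [0.8, 0.2, -0.8] w 51.9
yaw 171.38 tilt 0.68
share [-0.0421, 0.2019, 0.1981] spin -0.0534 rows 2.2877960899548127 1.119365135612269
[ 0.54  0.26  2.02  0.    0.87 -2.46]
```

View pics/s7.png

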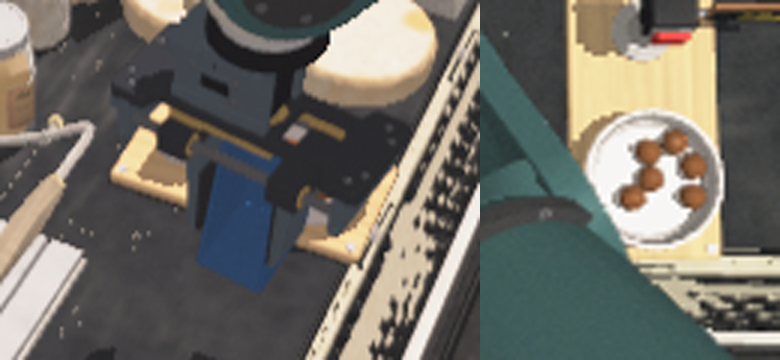

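All six nuts lie in the dish (right crop, around (660,165)). The empty cup, still tipped, now has its foot toward the dish. Now push it upright against the rim.

```bash
python3 -m jog '[{"xyz":[-0.02,0.05,0.1],"spin":-0.053,"gripper":40},{"xyz":[-0.04,0.14,0.18],"spin":-0.053,"gripper":40},{"xyz":[-0.04,0.22,0.18],"spin":-0.053,"gripper":40},{"xyz":[-0.04,0.22,0.18],"spin":-0.053,"gripper":40},{"xyz":[-0.04,0.22,0.18],"spin":-0.053,"gripper":40}]' 3 >/dev/null; python3 g.py .48 .205 .068 -179; python3 tilt.py 47 | head -2; python3 -c "
from h import *
s=bot.calibration('scene');p=np.array(bot.get_obs()['eef_pos'])+[0,0,.007]
for th in(60,70,80,90):
  a=np.radians(th);h=.047;B=[]
  for f,z in((.0305,-h),(-.0305,-h),(-.0555,.055-h),(.0555,.055-h)):
    for x in(-.026,.026):B.append(proj(s,p+[x,(f*np.cos(a)+z*np.sin(a)),-f*np.sin(a)+z*np.cos(a)]))
  B=np.array(B);print(th,B.min(0).round(),B.max(0).round())"
```

```text
t 12.0 p [0.481, 0.2373, 0.0683] F [1.5, -0.6, 0.5] w 51.9
yaw -178.77 tilt 0.71
share [0.0043, 0.001, 0.0806] spin 0.0013 rows 0.6455047218060108 0.0263363345661115
60 [318. 183.] [356. 236.]
70 [320. 185.] [356. 235.]
80 [321. 184.] [356. 233.]
90 [322. 182.] [356. 231.]Traceback (most recent call last):
  File "tilt.py", line 9, in <module>
    t,bt=m("top");s,bs=m("scene")
         ~^^^^^^^
  File "tilt.py", line 8, in m
    b=blob(k,(max(q[0]-70,0),max(q[1]-70,0),q[0]+70,q[1]+70));return c,cv2.convexHull(b)[:,0,:]
  File "h.py", line 17, in blob
    cs,_=cv2.findContours(k,cv2.RETR_EXTERNAL,cv2.CHAIN_APPROX_NONE);return max(cs,key=cv2.contourArea)
                                                                            ~~~^^^^^^^^^^^^^^^^^^^^^^^^
ValueError: max() iterable argument is empty
```

```bash
python3 -m jog '[{"xyz":[0.004,0,0.07],"spin":0,"gripper":40},{"xyz":[0.004,-0.015,0.1],"spin":0,"gripper":40},{"xyz":[0.004,-0.035,0.12],"spin":0,"gripper":40},{"xyz":[0.004,-0.05,0.143],"spin":0,"gripper":40},{"xyz":[0.004,-0.059,0.166],"spin":0,"gripper":40}]'|tail -2; python3 -m jog '[{"xyz":[0,0,0.02],"spin":0,"gripper":40},{"xyz":[0,0.002,0.04],"spin":0,"gripper":40},{"xyz":[0,0.002,0.05],"spin":0,"gripper":40},{"xyz":[0,0.002,0.05],"spin":0,"gripper":40}]'|tail -2; python3 g.py; python3 - <<'E'
from h import *
S=bot.snapshot("scene")[:,:,::-1];T=bot.snapshot("top")[:,:,::-1]
a=cv2.resize(S[130:250,280:410],None,fx=3,fy=3,interpolation=cv2.INTER_CUBIC);b=cv2.resize(T[220:310,270:380],None,fx=4,fy=4,interpolation=cv2.INTER_CUBIC)
cv2.imwrite("pics/s8.png",np.hstack([a[:360],b[:360]]))
E
```

```text
wrist_force: [-0.6, 0.2, -0.8]
gripper_width: 0.568
wrist_force: [0.7, 0.3, -0.4]
gripper_width: 0.573
t 12.95 p [0.4828, 0.1509, 0.0932] F [0.7, 0.3, -0.4] w 52.3
yaw -178.74 tilt 0.54
```

View pics/s8.png

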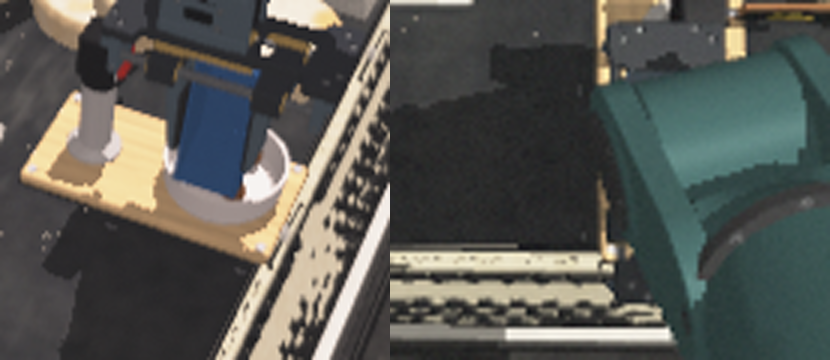

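```bash
python3 - <<'E'
from h import *
c=bot.calibration("scene");I=bot.snapshot("scene")[:,:,::-1]
H=cv2.cvtColor(cv2.resize(I,None,fx=3,fy=3,interpolation=cv2.INTER_CUBIC),cv2.COLOR_BGR2HSV)
b=blob(cv2.inRange(H,(98,110,40),(125,255,255)),(960,420,1140,660))
ap=cv2.approxPolyDP(b,8,True)[:,0,:]/3.
x0=.4828
def onx(p,x):
    o,d=ray(c,p);return (o+d*(x-o[0])/d[0])[1:]
for p in ap:print(p.round(1),"x+:",onx(p,x0+.026).round(3),"x-:",onx(p,x0-.026).round(3))
E
```

```text
[344. 158.] x+: [0.138 0.138] x-: [0.331 0.317]
[338. 189.] x+: [0.15  0.046] x-: [0.341 0.246]
[357.3 195.3] x+: [-0.082 -0.194] x-: [0.161 0.06 ]
[362.3 163.3] x+: [-0.067 -0.049] x-: [0.173 0.172]
```

The cup did not turn: lip still near z≈0.05 and mouth near vertical (about 85°), so the foot rode over the rim. Back off, go lower and push more horizontally.

```bash
python3 -m jog '[{"xyz":[0,-0.1,0],"spin":0,"gripper":40},{"xyz":[0.004,-0.1,-0.12],"spin":0,"gripper":40},{"xyz":[0.006,-0.1,-0.24],"spin":0,"gripper":40},{"xyz":[0.006,0.02,-0.24],"spin":0,"gripper":40},{"xyz":[0.006,0.08,-0.24],"spin":0,"gripper":40}]' >/dev/null; python3 -m jog '[{"xyz":[0,0,0],"spin":0,"gripper":40},{"xyz":[0,0,0],"spin":0,"gripper":40}]'>/dev/null; python3 g.py .48 .205 .066 -179
```

```text
t 13.8 p [0.4767, 0.2488, 0.0591] F [-0.5, -0.3, 0.1] w 52.0
yaw -178.53 tilt 0.62
share [-0.0052, -0.017, 0.1097] spin 0.0026 rows 0.8887248633896284 0.05445924702638034
```

```bash
python3 -m jog '[{"xyz":[-0.005,0,0.06],"spin":0,"gripper":40},{"xyz":[-0.005,-0.007,0.092],"spin":0,"gripper":40},{"xyz":[-0.005,-0.012,0.1145],"spin":0,"gripper":40}]'|tail -2;python3 -m jog '[{"xyz":[0,-0.005,0.01],"spin":0,"gripper":40},{"xyz":[0,-0.015,0.02],"spin":0,"gripper":40}]'|tail -2; python3 -m jog '[{"xyz":[0,-0.01,0.01],"spin":0,"gripper":40},{"xyz":[0,-0.02,0.02],"spin":0,"gripper":40}]'|tail -2; python3 g.py; cat > lip.py <<'E'
from h import *
import sys
c=bot.calibration("scene");I=bot.snapshot("scene")[:,:,::-1];p=np.array(bot.get_obs()["eef_pos"])
H=cv2.cvtColor(cv2.resize(I,None,fx=3,fy=3,interpolation=cv2.INTER_CUBIC),cv2.COLOR_BGR2HSV)
q=(proj(c,p)*3).astype(int)
b=blob(cv2.inRange(H,(98,110,40),(125,255,255)),(q[0]-150,q[1]-120,q[0]+150,q[1]+150))
print("obs corners",np.round((cv2.approxPolyDP(b,9,True)[:,0,:])/3.,0).tolist(), "bbox",np.array(cv2.boundingRect(b))/3)
P=p+[0,0,.010];h=.050
for th in range(0,91,15):
    a=np.radians(th);L=[]
    for f,z in((.0555,.055-h),(-.0555,.055-h),(.0305,-h)):
        for x in(.026,-.026):L.append(proj(c,P+[x,f*np.cos(a)+z*np.sin(a),-f*np.sin(a)+z*np.cos(a)]).round().astype(int).tolist())
    print(th,"lip",L[:2],"backrim",L[2:4],"corner",L[4:])
E
python3 lip.py
```

```text
wrist_force: [-0.1, 2.7, 3.0]
gripper_width: 0.573
wrist_force: [0.4, 0.1, -0.8]
gripper_width: 0.569
wrist_force: [-0.1, 0.7, -0.7]
gripper_width: 0.574
t 14.5 p [0.4818, 0.1861, 0.081] F [-0.1, 0.7, -0.7] w 52.4
yaw -178.63 tilt 0.43
obs corners [[338.0, 172.0], [331.0, 205.0], [350.0, 212.0], [355.0, 202.0], [357.0, 179.0]] bbox [330.66666667 172.33333333  27.          40.33333333]
0 lip [[326, 200], [348, 207]] backrim [[343, 169], [364, 176]] corner [[328, 209], [349, 216]]
15 lip [[325, 204], [347, 212]] backrim [[344, 166], [365, 173]] corner [[330, 207], [350, 214]]
30 lip [[326, 207], [347, 214]] backrim [[343, 163], [364, 170]] corner [[332, 203], [352, 210]]
45 lip [[326, 208], [347, 216]] backrim [[342, 163], [364, 170]] corner [[334, 198], [355, 206]]
60 lip [[328, 208], [349, 215]] backrim [[341, 163], [362, 171]] corner [[337, 193], [357, 200]]
75 lip [[330, 206], [350, 214]] backrim [[339, 166], [360, 173]] corner [[339, 187], [359, 194]]
90 lip [[332, 203], [352, 210]] backrim [[336, 170], [358, 177]] corner [[341, 181], [361, 188]]
```

Still near 80°: it slips over the rim instead of turning. Other way: lay the cup on its flared wall on the clear counter (rests at 66°, only ~12° short of falling upright), release, and nudge the upper rim over with closed fingers.

```bash
python3 -m jog '[{"xyz":[0,-0.1,0],"spin":0,"gripper":40},{"xyz":[-0.01,-0.1,-0.12],"spin":0,"gripper":40},{"xyz":[-0.02,-0.1,-0.24],"spin":0,"gripper":40},{"xyz":[-0.02,-0.1,-0.36],"spin":0,"gripper":40},{"xyz":[-0.02,-0.05,-0.36],"spin":0,"gripper":40}]' >/dev/null; python3 g.py .49 .33 .043 -179
```

```text
t 15.05 p [0.4884, 0.3357, 0.1032] F [-0.1, -0.1, -0.5] w 51.5
yaw -178.44 tilt 0.11
share [-0.0039, 0.1506, 0.0144] spin 0.0031 rows 1.2104898422974513 0.06514565428564918
```

```bash
python3 -m jog '[{"xyz":[0,0.06,0],"spin":0,"gripper":40},{"xyz":[0,0.1,0],"spin":0,"gripper":40},{"xyz":[0,0.12,0],"spin":0,"gripper":40},{"xyz":[0,0.135,0],"spin":0,"gripper":40},{"xyz":[0,0.145,0],"spin":0,"gripper":40}]'; python3 lip.py
```

```text
time_s: 15.55
eef_pos: [0.4885, 0.3355, 0.0452]
eef_rot: [[-1.0, -0.002, 0.027], [-0.027, 0.001, -1.0], [0.002, -1.0, -0.001]]
wrist_force: [0.4, -0.0, -0.8]
gripper_width: 0.572
obs corners [[308.0, 229.0], [301.0, 260.0], [322.0, 267.0], [327.0, 258.0], [326.0, 236.0]] bbox [300.66666667 229.33333333  27.          38.        ]
0 lip [[295, 257], [318, 265]] backrim [[315, 221], [337, 229]] corner [[299, 263], [320, 272]]
15 lip [[295, 260], [317, 269]] backrim [[315, 218], [337, 226]] corner [[301, 260], [322, 269]]
30 lip [[295, 263], [318, 272]] backrim [[315, 216], [337, 224]] corner [[304, 256], [325, 264]]
45 lip [[297, 263], [318, 272]] backrim [[313, 216], [335, 224]] corner [[306, 251], [327, 259]]
60 lip [[298, 263], [320, 271]] backrim [[311, 217], [334, 226]] corner [[309, 245], [330, 253]]
75 lip [[301, 260], [322, 269]] backrim [[309, 220], [331, 229]] corner [[311, 239], [332, 247]]
90 lip [[303, 256], [324, 265]] backrim [[306, 225], [329, 233]] corner [[313, 233], [334, 241]]
```

```bash
python3 -m jog '[{"xyz":[0,0.008,0],"spin":0,"gripper":40},{"xyz":[0,0.016,0],"spin":0,"gripper":40},{"xyz":[0,0.02,0],"spin":0,"gripper":40}]'|tail -2; python3 -m jog '[{"xyz":[0,0.005,0],"spin":0,"gripper":40},{"xyz":[0,0.01,0],"spin":0,"gripper":40}]'|tail -2;python3 g.py; python3 lip.py
```

```text
wrist_force: [0.2, -0.2, -0.9]
gripper_width: 0.569
wrist_force: [0.2, -1.2, 0.2]
gripper_width: 0.572
t 16.1 p [0.4885, 0.3354, 0.0328] F [0.2, -1.2, 0.2] w 52.2
yaw -178.47 tilt 0.11
obs corners [[307.0, 233.0], [300.0, 262.0], [321.0, 271.0], [326.0, 261.0], [326.0, 241.0]] bbox [300.         233.33333333  27.          37.66666667]
0 lip [[295, 260], [317, 269]] backrim [[315, 225], [336, 232]] corner [[298, 266], [320, 275]]
15 lip [[295, 264], [317, 273]] backrim [[315, 221], [336, 229]] corner [[301, 264], [322, 272]]
30 lip [[295, 266], [317, 275]] backrim [[314, 220], [336, 228]] corner [[303, 259], [324, 268]]
45 lip [[296, 267], [318, 275]] backrim [[313, 220], [335, 228]] corner [[306, 254], [327, 262]]
60 lip [[298, 266], [320, 274]] backrim [[311, 221], [333, 229]] corner [[309, 248], [329, 256]]
75 lip [[300, 263], [322, 272]] backrim [[308, 224], [331, 233]] corner [[311, 242], [332, 250]]
90 lip [[303, 260], [324, 268]] backrim [[306, 229], [328, 237]] corner [[313, 236], [334, 244]]
```

```bash
python3 - <<'E'
from h import *
c=bot.calibration("scene")
for z in(0,.01,.02):print(z,onz(c,(300.5,262.5),z).round(3),onz(c,(321.5,271),z).round(3))
I=bot.snapshot("scene")[:,:,::-1]
cv2.imwrite("pics/s9.png",cv2.resize(I[180:300,250:380],None,fx=5,fy=5,interpolation=cv2.INTER_CUBIC))
E
```

```text
0 [0.513 0.359 0.   ] [0.461 0.359 0.   ]
0.01 [0.51  0.366 0.01 ] [0.459 0.366 0.01 ]
0.02 [0.508 0.373 0.02 ] [0.457 0.373 0.02 ]
```

View pics/s9.png

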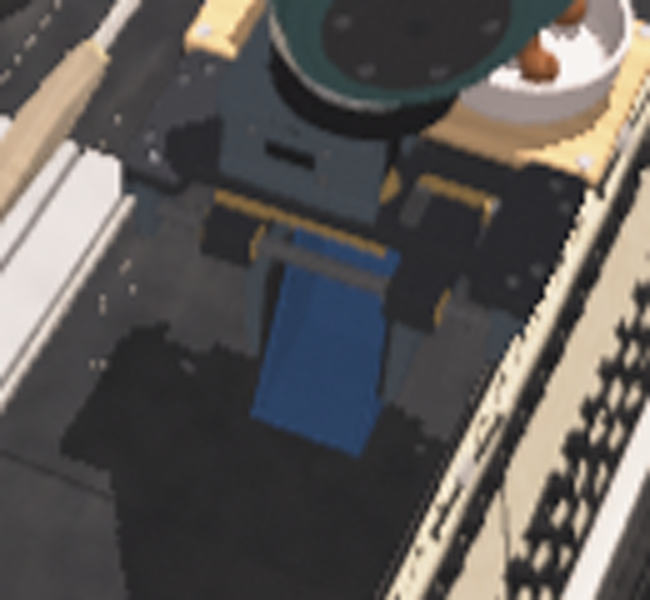

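Final viewer picture (12 of 12): cup held with mouth toward the camera, lip at crop (255–365, 415–455), which casts to z≈0, so it is on the counter. Release, lift, and continue numerically.

```bash
python3 -m jog '[{"xyz":[0,0,0],"spin":0,"gripper":58},{"xyz":[0,0,0],"spin":0,"gripper":65},{"xyz":[0,0,0],"spin":0,"gripper":80},{"xyz":[0,0,0],"spin":0,"gripper":85},{"xyz":[0,0,0],"spin":0,"gripper":85}]'|tail -2; python3 - <<'E'
from h import *
c=bot.calibration("scene");I=bot.snapshot("scene")[:,:,::-1]
b=blob(cv2.inRange(cv2.cvtColor(I,cv2.COLOR_BGR2HSV),(98,110,40),(125,255,255)),(260,190,380,300))
print(cv2.approxPolyDP(b,3,True)[:,0].tolist())
E
python3 -m jog '[{"xyz":[0,-0.1,0],"spin":0,"gripper":85},{"xyz":[0,-0.2,0],"spin":0,"gripper":85},{"xyz":[0,-0.3,0],"spin":0,"gripper":85},{"xyz":[0,-0.3,-0.1],"spin":0,"gripper":85},{"xyz":[0,-0.3,-0.22],"spin":0,"gripper":60}]'>/dev/null
python3 -m jog '[{"xyz":[0,0,-0.1],"spin":0,"gripper":20},{"xyz":[0,0,-0.1],"spin":0,"gripper":0},{"xyz":[0,0,-0.1],"spin":0,"gripper":0},{"xyz":[0,0,-0.1],"spin":0,"gripper":0},{"xyz":[0,0,-0.1],"spin":0,"gripper":0}]'>/dev/null
python3 g.py; cat > cup.py <<'E'
from h import *
for n,box in(("scene",(230,180,400,330)),("top",(190,215,320,285))):
    c=bot.calibration(n);I=bot.snapshot(n)[:,:,::-1];cv2.imwrite(f"pics/{n}_last.png",I)
    try:
        b=blob(cv2.inRange(cv2.cvtColor(I,cv2.COLOR_BGR2HSV),(98,110,40),(125,255,255)),box)
        print(n,cv2.contourArea(b))
        for p in cv2.approxPolyDP(b,2.5,True)[:,0]:print(p.tolist(),*(onz(c,p,z)[:2].round(3).tolist() for z in(0,.055,.1)))
    except ValueError:print(n,"none")
E
python3 cup.py
```

```text
wrist_force: [0.4, 0.1, 0.2]
gripper_width: 0.92
[[308, 233], [300, 264], [321, 272], [333, 243]]
t 17.75 p [0.4861, 0.4627, 0.1548] F [0.5, -0.5, 0.6] w 39.8
yaw -178.65 tilt 0.12
scene 228.5
[317, 252] [0.491, 0.315] [0.478, 0.355] [0.468, 0.388]
[308, 267] [0.493, 0.363] [0.48, 0.4] [0.47, 0.431]
[321, 272] [0.461, 0.362] [0.451, 0.4] [0.442, 0.43]
[328, 256] [0.464, 0.314] [0.453, 0.355] [0.444, 0.388]
top 478.0
[258, 253] [0.514, 0.365] [0.51, 0.363] [0.507, 0.362]
[259, 269] [0.466, 0.361] [0.464, 0.359] [0.462, 0.358]
[286, 268] [0.47, 0.278] [0.468, 0.281] [0.466, 0.283]
[285, 252] [0.519, 0.282] [0.514, 0.284] [0.511, 0.286]
```

```bash
python3 -m jog '[{"xyz":[0,0.09,0.03],"spin":0,"gripper":0},{"xyz":[-0.01,0.181,0.06],"spin":0,"gripper":0},{"xyz":[-0.01,0.181,0.1],"spin":0,"gripper":0},{"xyz":[-0.01,0.181,0.2],"spin":0,"gripper":0},{"xyz":[-0.01,0.181,0.26],"spin":0,"gripper":0}]'>/dev/null; python3 -m jog '[{"xyz":[0,0,0.02],"spin":0,"gripper":0},{"xyz":[0,0,0.035],"spin":0,"gripper":0},{"xyz":[0,0,0.05],"spin":0,"gripper":0}]'|tail -3; python3 g.py; python3 cup.py
```

```text
eef_rot: [[-1.0, 0.001, 0.023], [-0.023, 0.003, -1.0], [-0.001, -1.0, -0.003]]
wrist_force: [0.0, -0.6, -0.5]
gripper_width: 0.009
t 18.65 p [0.4937, 0.3372, 0.0844] F [0.0, -0.6, -0.5] w 0.9
yaw -178.68 tilt 0.19
scene 911.5
[324, 225] [0.507, 0.233] [0.494, 0.278] [0.483, 0.315]
[315, 242] [0.506, 0.29] [0.493, 0.332] [0.482, 0.366]
[308, 238] [0.526, 0.287] [0.511, 0.329] [0.499, 0.363]
[308, 232] [0.533, 0.27] [0.518, 0.313] [0.506, 0.348]
[300, 263] [0.513, 0.361] [0.499, 0.398] [0.488, 0.429]
[319, 271] [0.466, 0.362] [0.455, 0.399] [0.446, 0.43]
[330, 253] [0.463, 0.304] [0.452, 0.345] [0.443, 0.379]
[336, 232] [0.474, 0.24] [0.462, 0.285] [0.453, 0.321]
top none
```

```bash
python3 -m jog '[{"xyz":[0.008,0,0.015],"spin":0,"gripper":0},{"xyz":[0.008,0,0.03],"spin":0,"gripper":0},{"xyz":[0.008,0,0.045],"spin":0,"gripper":0},{"xyz":[0.008,0,0.06],"spin":0,"gripper":0},{"xyz":[0.008,0,0.075],"spin":0,"gripper":0}]'|tail -2; python3 g.py; python3 cup.py
```

```text
wrist_force: [0.6, 0.4, 0.6]
gripper_width: 0.005
t 19.25 p [0.4909, 0.3065, 0.0837] F [0.6, 0.4, 0.6] w 0.4
yaw -178.68 tilt 0.14
scene 990.0
[338, 216] [0.488, 0.191] [0.475, 0.239] [0.465, 0.278]
[331, 215] [0.504, 0.196] [0.491, 0.243] [0.48, 0.282]
[322, 233] [0.502, 0.258] [0.489, 0.302] [0.478, 0.337]
[315, 229] [0.522, 0.254] [0.507, 0.298] [0.496, 0.334]
[315, 215] [0.539, 0.213] [0.524, 0.26] [0.511, 0.297]
[302, 254] [0.519, 0.336] [0.505, 0.375] [0.493, 0.407]
[304, 258] [0.511, 0.344] [0.497, 0.383] [0.486, 0.414]
[323, 264] [0.466, 0.34] [0.455, 0.379] [0.446, 0.411]
[338, 230] [0.471, 0.232] [0.46, 0.278] [0.451, 0.314]
top 0.0
[263, 259] [0.496, 0.349] [0.493, 0.348] [0.49, 0.348]
```

```bash
python3 -m jog '[{"xyz":[0,0,0.015],"spin":0,"gripper":0},{"xyz":[0,0,0.03],"spin":0,"gripper":0},{"xyz":[0,0,0.045],"spin":0,"gripper":0}]'|tail -2; python3 g.py; python3 cup.py
```

```text
wrist_force: [-1.1, 1.0, -1.0]
gripper_width: 0.004
t 19.65 p [0.4912, 0.2877, 0.0836] F [-1.1, 1.0, -1.0] w 0.4
yaw -178.71 tilt 0.13
scene 831.0
[345, 211] [0.478, 0.168] [0.466, 0.217] [0.457, 0.257]
[334, 209] [0.505, 0.174] [0.491, 0.223] [0.48, 0.262]
[326, 226] [0.502, 0.234] [0.489, 0.279] [0.478, 0.316]
[318, 223] [0.522, 0.234] [0.508, 0.279] [0.496, 0.316]
[318, 217] [0.53, 0.216] [0.515, 0.262] [0.503, 0.3]
[308, 237] [0.527, 0.284] [0.512, 0.326] [0.5, 0.36]
[310, 244] [0.514, 0.301] [0.5, 0.342] [0.489, 0.376]
[331, 251] [0.463, 0.298] [0.452, 0.339] [0.443, 0.373]
top none
```

```bash
python3 -m jog '[{"xyz":[0,-0.1,0],"spin":0,"gripper":0},{"xyz":[0,-0.2,0],"spin":0,"gripper":0},{"xyz":[0,-0.3,0],"spin":0,"gripper":30},{"xyz":[-0.1,-0.35,0],"spin":0,"gripper":91},{"xyz":[-0.25,-0.35,0],"spin":0,"gripper":91}]'>/dev/null; python3 -m jog '[{"xyz":[-0.2,0,0],"spin":0,"gripper":91},{"xyz":[-0.3,0,0],"spin":0,"gripper":91},{"xyz":[-0.3,0,0],"spin":0,"gripper":91}]'>/dev/null; python3 g.py; python3 cup.py
```

```text
t 20.55 p [0.7063, 0.2926, 0.2286] F [-0.2, -1.1, -0.6] w 45.9
yaw -178.73 tilt 0.46
scene 1056.0
[325, 205] [0.53, 0.172] [0.515, 0.22] [0.503, 0.26]
[308, 239] [0.524, 0.289] [0.51, 0.331] [0.498, 0.365]
[311, 245] [0.511, 0.303] [0.497, 0.344] [0.486, 0.377]
[331, 251] [0.463, 0.298] [0.452, 0.339] [0.443, 0.373]
[345, 211] [0.478, 0.168] [0.466, 0.217] [0.457, 0.257]
top 622.0
[270, 252] [0.518, 0.328] [0.514, 0.328] [0.51, 0.328]
[270, 269] [0.466, 0.327] [0.464, 0.327] [0.463, 0.328]
[307, 268] [0.471, 0.214] [0.469, 0.219] [0.467, 0.224]
[306, 252] [0.52, 0.217] [0.515, 0.222] [0.512, 0.227]
```

The cup stands upright at about (0.490, 0.274): the rim measures 109 mm in the top view, and the front foot edge in the scene view lands at y≈0.30. Now the mast head.

```bash
python3 - <<'E'
from h import *
t=bot.calibration("top");s=bot.calibration("scene")
for f,g in(("pics/top0.png","pics/scene0.png"),("pics/top_last.png","pics/scene_last.png")):
    T=cv2.imread(f);S=cv2.imread(g);out=[]
    for I,box in((T,(325,205,372,240)),(S,(300,110,345,170))):
        H=cv2.cvtColor(I,cv2.COLOR_BGR2HSV);b=blob(cv2.inRange(H,(172,150,80),(180,255,255))|cv2.inRange(H,(0,170,80),(6,255,255)),box)
        m=cv2.moments(b);print(cv2.boundingRect(b),end=" ");out.append((m["m10"]/m["m00"],m["m01"]/m["m00"]))
    print(np.round(tri(t,out[0],s,out[1]),4), onz(t,out[0],.13).round(4))
T=cv2.imread("pics/top0.png")
k=cv2.inRange(cv2.cvtColor(T,cv2.COLOR_BGR2HSV),(0,0,0),(180,255,45));b=blob(k,(338,212,360,236));x,y,w,h=cv2.boundingRect(b)
print("block top",x,y,w,h,onz(t,(x,y+h),.141).round(4),onz(t,(x+w,y),.141).round(4))
E
python3 g.py .592 .1155 .22 -178.5
```

```text
(343, 228, 9, 3) (320, 143, 5, 13) [0.5732 0.1169 0.1265] [0.5741 0.1179 0.13  ]
t 20.65 p [0.7052, 0.2926, 0.2281] F [-1.3, 0.2, -0.6] w 53.5
yaw -178.74 tilt 0.42
share [0.2929, 0.0167, 0.4365] spin -0.0013 rows 4.207163263913857 0.027753300596793998Traceback (most recent call last):
  File "<stdin>", line 6, in <module>
  File "h.py", line 17, in blob
    cs,_=cv2.findContours(k,cv2.RETR_EXTERNAL,cv2.CHAIN_APPROX_NONE);return max(cs,key=cv2.contourArea)
                                                                            ~~~^^^^^^^^^^^^^^^^^^^^^^^^
ValueError: max() iterable argument is empty
```

```bash
python3 -m jog '[{"xyz":[0.06,0,0.1],"spin":0,"gripper":91},{"xyz":[0.13,0,0.2],"spin":0,"gripper":91},{"xyz":[0.2,0,0.3],"spin":0,"gripper":91},{"xyz":[0.27,0.01,0.4],"spin":0,"gripper":91},{"xyz":[0.289,0.016,0.436],"spin":-0.001,"gripper":91}]' >/dev/null; python3 -m jog '[{"xyz":[0,0,0],"spin":0,"gripper":91},{"xyz":[0,0,0],"spin":0,"gripper":91}]' >/dev/null; python3 g.py .5935 .116 .102 -178.5
python3 - <<'E'
from h import *
c=bot.calibration("wrist");I=bot.snapshot("wrist")[:,:,::-1];cv2.imwrite("pics/w9.png",I)
H=cv2.cvtColor(I,cv2.COLOR_BGR2HSV);m=cv2.inRange(H,(172,150,60),(180,255,255))|cv2.inRange(H,(0,170,60),(5,255,255))
n,l,st,ce=cv2.connectedComponentsWithStats(m)
for i in range(1,n):
    if st[i,4]>15:print(st[i].tolist(),onz(c,ce[i],.134).round(4))
E
```

```text
t 21.35 p [0.5901, 0.1136, 0.2201] F [0.3, -0.2, 0.4] w 91.0
yaw -178.65 tilt 0.36
share [-0.0073, 0.2952, -0.0044] spin -0.0008 rows 2.362674796698402 0.017257688298871643
[293, 192, 6, 30, 147] [0.5757 0.111  0.134 ]
```

```bash
python3 -m jog '[{"xyz":[-0.0075,0.1,0],"spin":0,"gripper":91},{"xyz":[-0.0075,0.2,0],"spin":0,"gripper":91},{"xyz":[-0.0075,0.295,0],"spin":0,"gripper":91},{"xyz":[-0.0075,0.295,0],"spin":0,"gripper":91},{"xyz":[-0.0075,0.295,0],"spin":0,"gripper":91}]' 25|tail -2;python3 g.py; python3 -m jog '[{"xyz":[0,0,0],"spin":0,"gripper":50},{"xyz":[0,0,0],"spin":0,"gripper":45},{"xyz":[0,0,0],"spin":0,"gripper":43},{"xyz":[0,0,0],"spin":0,"gripper":43},{"xyz":[0,0,0],"spin":0,"gripper":43}]'|tail -2
```

```text
wrist_force: [0.7, -0.3, 0.1]
gripper_width: 1.0
t 21.9 p [0.5946, 0.1156, 0.1025] F [0.7, -0.3, 0.1] w 91.2
yaw -178.56 tilt 0.34
wrist_force: [0.3, 0.4, -0.2]
gripper_width: 0.591
```

```bash
python3 -m jog '[{"xyz":[0,0,0],"spin":0,"gripper":43},{"xyz":[0,0,0],"spin":0,"gripper":43}]'|tail -2; python3 -m jog '[{"xyz":[0,0,0],"spin":0,"gripper":30},{"xyz":[0,0,0],"spin":0,"gripper":30},{"xyz":[0,0,0],"spin":0,"gripper":30},{"xyz":[0,0,0],"spin":0,"gripper":30},{"xyz":[0,0,0],"spin":0,"gripper":30}]' 25; python3 g.py
```

```text
wrist_force: [-3.9, 0.9, 2.2]
gripper_width: 0.472
time_s: 23.1
eef_pos: [0.5946, 0.1155, 0.1029]
eef_rot: [[-1.0, 0.004, 0.025], [-0.025, 0.004, -1.0], [-0.004, -1.0, -0.004]]
wrist_force: [1.8, -0.1, -0.9]
gripper_width: 0.39
t 23.1 p [0.5946, 0.1155, 0.1029] F [1.8, -0.1, -0.9] w 35.5
yaw -178.57 tilt 0.34
```

Width 35.5 mm and forces balanced: the button is in. Drawing up.

```bash
python3 -m jog '[{"xyz":[0,0,0],"spin":0,"gripper":30},{"xyz":[0,-0.03,0],"spin":0,"gripper":30},{"xyz":[0,-0.07,0],"spin":0,"gripper":30},{"xyz":[0,-0.11,0],"spin":0,"gripper":30},{"xyz":[0,-0.14,0],"spin":0,"gripper":30}]'|sed -n '2p;4,5p'; python3 -m jog '[{"xyz":[0,-0.03,0],"spin":0,"gripper":30},{"xyz":[0,-0.06,0],"spin":0,"gripper":30},{"xyz":[0,-0.09,0],"spin":0,"gripper":30},{"xyz":[0,-0.11,0],"spin":0,"gripper":30}]'|sed -n '2p;4,5p'; python3 g.py .5946 .1155 .2235 -178.5
```

```text
eef_pos: [0.5943, 0.1153, 0.1601]
wrist_force: [3.5, 1.2, -5.1]
gripper_width: 0.391
eef_pos: [0.5942, 0.1152, 0.2051]
wrist_force: [5.5, 3.3, -9.0]
gripper_width: 0.391
t 24.0 p [0.5942, 0.1152, 0.2051] F [5.5, 3.3, -9.0] w 35.6
yaw -178.58 tilt 0.39
share [-0.0013, -0.046, -0.0009] spin -0.0004 rows 0.36809590768441186 0.00924911172608346
```

```bash
python3 -m jog '[{"xyz":[0,-0.015,0],"spin":0,"gripper":30},{"xyz":[0,-0.03,0],"spin":0,"gripper":30},{"xyz":[0,-0.04,0],"spin":0,"gripper":30},{"xyz":[0,-0.046,0],"spin":0,"gripper":30},{"xyz":[0,-0.046,0],"spin":0,"gripper":30}]'|sed -n '2p;4,5p'; python3 g.py; python3 - <<'E'
from h import *
import subprocess
t=bot.calibration("top");s=bot.calibration("scene");o=[]
for c,n,box in((t,"top",(325,195,380,245)),(s,"scene",(300,60,360,170))):
    H=cv2.cvtColor(bot.snapshot(n)[:,:,::-1],cv2.COLOR_BGR2HSV)
    m=cv2.inRange(H,(172,150,60),(180,255,255))|cv2.inRange(H,(0,170,60),(6,255,255))
    try:print(n,"red",cv2.boundingRect(blob(m,box)))
    except ValueError:print(n,"no red")
print("head expected at scene", proj(s,[.5975,.115,.219]), proj(s,[.5975,.115,.099]))
E
python3 cup.py | tail -5
```

```text
eef_pos: [0.594, 0.1152, 0.2231]
wrist_force: [7.8, 4.3, -13.6]
gripper_width: 0.39
t 24.5 p [0.594, 0.1152, 0.2231] F [7.8, 4.3, -13.6] w 35.5
yaw -178.58 tilt 0.41
top no red
scene no red
head expected at scene [314.9734185  113.69742685] [311.49775059 153.20280941]
top 633.5
[269, 253] [0.515, 0.331] [0.511, 0.331] [0.507, 0.331]
[270, 269] [0.466, 0.327] [0.464, 0.327] [0.463, 0.328]
[307, 268] [0.471, 0.214] [0.469, 0.219] [0.467, 0.224]
[307, 252] [0.52, 0.214] [0.515, 0.219] [0.512, 0.224]
```

```bash
for i in 1; do python3 -m jog '[{"xyz":[0,-0.004,0],"spin":0,"gripper":30},{"xyz":[0,-0.006,0],"spin":0,"gripper":30},{"xyz":[0,-0.006,0],"spin":0,"gripper":30},{"xyz":[0,-0.006,0],"spin":0,"gripper":30},{"xyz":[0,-0.006,0],"spin":0,"gripper":30}]'|sed -n '2p;4,5p';done; python3 - <<'E'
from h import *
s=bot.calibration("scene");c=bot.calibration("top")
I=bot.snapshot("scene")[:,:,::-1];I0=cv2.imread("pics/scene0.png")
# mast tube visible below the block: bright grey column between block underside and board
for k,J in(("start",I0),("now",I)):
    g=cv2.cvtColor(J,cv2.COLOR_BGR2GRAY);col=[int(g[r,round(proj(s,[.5975,.115,.02])[0]+(proj(s,[.5975,.115,.219])[0]-proj(s,[.5975,.115,.02])[0])*(proj(s,[.5975,.115,.02])[1]-r)/(proj(s,[.5975,.115,.02])[1]-proj(s,[.5975,.115,.219])[1]))]) for r in range(100,186,3)]
    print(k,col)
for z in(.02,.06,.099,.159,.219):print(z,proj(s,[.5975,.115,z]).round())
T=bot.snapshot("top")[:,:,::-1].copy()
H=cv2.cvtColor(cv2.resize(T,None,fx=4,fy=4,interpolation=cv2.INTER_CUBIC),cv2.COLOR_BGR2HSV)
m=np.zeros(H.shape[:2],np.uint8);q=proj(c,[.481,.112,.03]);cv2.circle(m,(int(q[0]*4),int(q[1]*4)),68,255,-1)
m&=cv2.inRange(H,(0,90,30),(20,255,210));print("nut area in dish / 1 nut(480):",m.sum()/255/480)
E
```

```text
eef_pos: [0.5934, 0.1151, 0.2235]
wrist_force: [14.0, 4.8, -31.6]
gripper_width: 0.398
start [94, 106, 90, 200, 217, 204, 237, 232, 227, 198, 142, 123, 47, 48, 49, 34, 32, 32, 33, 31, 89, 127, 126, 127, 127, 128, 128, 141, 129]
now [32, 32, 33, 31, 32, 32, 120, 119, 121, 122, 124, 122, 125, 122, 120, 121, 122, 122, 122, 31, 89, 127, 127, 127, 128, 128, 128, 141, 129]
0.02 [309. 176.]
0.06 [310. 165.]
0.099 [311. 153.]
0.159 [313. 134.]
0.219 [315. 114.]
nut area in dish / 1 nut(480): 6.202083333333333
```

Hard stop confirmed (pull jumps to 31 N with no further motion). Ease off slightly and firm the grip.

```bash
python3 -m jog '[{"xyz":[0,0,0],"spin":0,"gripper":30},{"xyz":[0,0.001,0],"spin":0,"gripper":30},{"xyz":[0,0.001,0],"spin":0,"gripper":30},{"xyz":[0,0.001,0],"spin":0,"gripper":30},{"xyz":[0,0.001,0],"spin":0,"gripper":30}]' 35|sed -n '1,2p;4,5p'; python3 -m jog '[{"xyz":[0,0,0],"spin":0,"gripper":30},{"xyz":[0,0,0],"spin":0,"gripper":30},{"xyz":[0,0,0],"spin":0,"gripper":30},{"xyz":[0,0,0],"spin":0,"gripper":30},{"xyz":[0,0,0],"spin":0,"gripper":30}]'|sed -n '1,2p;4,5p'
```

```text
time_s: 25.8
eef_pos: [0.5938, 0.1152, 0.2232]
wrist_force: [8.8, 2.5, -11.4]
gripper_width: 0.389
time_s: 26.3
eef_pos: [0.5939, 0.1152, 0.2232]
wrist_force: [7.3, 2.7, -9.7]
gripper_width: 0.389
```

```bash
python3 -c "
from rig import bot
print(bot.sign_off())"
```

```text
the job is handed in; nothing more can be done
None
```

I tipped all six hazelnuts into the dish, stood the cup upright, and handed the job in at 26.3 s. The arm was holding the mast at its second stop with the button squeezed. The sign-off gave no verdict.

**Pouring:** The arm can only turn about its finger axis, so I gripped the cup high with light force and tipped it against the dish rim.

**Standing the cup up:** Two tries at righting it against the rim failed because the foot slid over. I laid it on its flared side on the counter, let go, and tipped it upright with closed fingers. It stands at about (0.49, 0.27), between its old place and the stand.

**Last checks:**
- **Nuts:** six were counted in the dish by eye after pouring. The colour area with the mast up matched 6.2 nuts.
- **Cup:** its rim is 109–112 mm long in the top view, against 111 mm for an upright cup. Before the mast was drawn, the scene view agreed that it was upright.
- **Mast:** the tool rose 120 mm and then hit a hard stop, where the pull jumped from 13.6 N to 31.6 N with no more travel. The camera showed the tube exposed up to about where the raised block's underside should be. I eased off to 9.7 N, where it held steady.
- **Button:** the jaws are 35.5 mm apart at 35 N; 36 mm is the figure for button in.

**Not checked:** I did not measure the jam jar, honey jar or cheese again at the end. No move went near them and no unexpected force appeared.

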